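# Free the ring mandrel from its angled bench holder and hold it up level

### The job

The ring mandrel is locked in the angled holder on the jeweller's bench. First swing the holder's cam lever all the way over, towards the handle's side, while the mandrel stays home, then draw the mandrel out by its wooden handle, turn it from its slant until it lies level in the air and finish holding it so, still in the gripper, the whole of it about 25 cm above the bench top, lever left open. Leave the stone tray, the ring gauges and the tweezers as they are.

Things in the scene. Friction and masses are not known exactly. Their poses are not given: they have to be found in the camera images.
- holder: Fixed steel holder, foot plate 130 x 200 x 12 mm, slanted face plate 60 x 60 x 8 mm, tapered sleeve behind it (socket, 80 mm deep). Origin on the bench straight below the socket's mouth; z up, y left, x away from the mandrel's handle. The socket's axis rises towards -x at 40 deg above level: drawing direction (-0.766, 0, 0.643). Face plate top 108 mm, foot reaches x -50..80, y -55..145 mm.
- socket_mouth (a point): Centre of the socket's mouth on the face plate, 85 mm above the holder's origin; axes as the holder's.
- mandrel: Ring mandrel, 165 mm, about 0.2 kg, z from tip to handle. Origin: centre of the flange's seating face, at socket_mouth when home (as at the start, z along the socket's axis). Along z: steel taper -72 (13 mm dia) to 0 (20 mm), 1.3 mm clear of the socket; flange 42 mm dia, 0 to 8; wooden handle 24 mm dia, 8 to 93; centre of mass near 21 mm. Drawn 72 mm along the axis it is free.
- mandrel_grip (a point): Point on the mandrel's axis in the handle, 55 mm above the flange's seating face along the mandrel's z: a good place to grip, from above with the fingers closing along the holder's y. Axes as the mandrel's.
- mandrel_tip (a point): Thin end of the mandrel, on its axis, 72 mm below the seating face.
- cam_lever (a joint): Cam lever, swings level on an upright pivot left of the face plate. 0 = locked: it points to the holder's +y and a keeper tongue lies over the flange's edge, so the mandrel cannot be drawn. Grows anticlockwise seen from above to 1.57 = fully open: it points to the holder's -x, the tongue is 11 mm farther out, clear of the flange. Stays where left; about 1.5 N at the knob moves it.
- cam_pivot (a point): Point on the lever's pivot axis, 9 mm to -x and 100 mm to +y of the holder's origin, at the height of lever_knob (138 mm above the bench).
- lever_knob (a point): Point on the axis of the upright black round knob at the lever's end, 16 mm diameter, from 111 to 151 mm above the bench; the point is at 138 mm, 75 mm from the pivot. The steel lever arm, 14 mm wide, lies just under the knob.
- stone_tray: Bystander: clear tray of stones in four compartments, 45 x 160 x 22 mm, origin at the centre of its underside.
- ring_gauges: Bystander: hoop of steel finger-size rings, about 95 mm across and 18 mm high, origin at its centre on the bench.
- tweezers: Bystander: steel tweezers lying flat, 135 mm long, 17 mm wide, 8 mm high, origin on the bench near their middle.
Not all that is in view belongs to the job. What is meant by the mandrel is not blue or red, and is the larger of those in its own colour.

How it is judged:
On the way, in this order (a step that is already met when the one before it is completed fails the run):
1. the cam lever is swung fully open (at least 1.3 rad) while the mandrel is still home in the socket (value of joint cam_lever above 1.3 rad and distance between mandrel and socket_mouth below 0.012 m), for 0.1 s.
2. the mandrel is drawn out of the socket (distance between mandrel and socket_mouth above 0.085 m), for 0.1 s.
At the end, for the whole second after the job is handed in: The mandrel is held still in the fingers (grip over 3 N, speed under 0.03 m/s), its axis within 12 degrees of level, tip and handle both more than 0.20 m above the bench, touching the holder nowhere; the cam lever stays open (over 1.2 rad) (angle between mandrel's own z axis and vertical between 1.361 and 1.78 rad and height (world z) of each of mandrel_tip, mandrel_grip above 0.2 m and contact force between the fingers and mandrel above 3 N and contact force between mandrel and holder below 0.2 N and linear speed of mandrel below 0.03 m/s and value of joint cam_lever above 1.2 rad); the arm keeps its last pose, push and grip.
It fails at once if the stone tray: disturbed (moved more than 20 mm) (distance of stone_tray from where it was at the start of the episode above 0.02 m).
It fails at once if the ring gauges: disturbed (moved more than 20 mm) (distance of ring_gauges from where it was at the start of the episode above 0.02 m).
It fails at once if the tweezers: disturbed (moved more than 20 mm) (distance of tweezers from where it was at the start of the episode above 0.02 m).
It also fails if it takes over 53 s, if anything falls off the work surface, if the arm or the gripper's body presses on something with over 40 N, if the wrist force passes 120 N, or if a joint passes its speed limit or range.

### The arm

A 6-joint arm with a two-finger parallel gripper is mounted at the origin on the work surface. World frame = base frame: x ahead of the robot, y to its left, z up, the work surface at z = 0. Lengths are in m, angles in rad, forces in N, time in s.
With the tool pointing down it reaches from about 0.3 to 0.75 m from the base axis. Payload 8.5 kg.
Tool frame: the origin (TCP) lies midway between the tips of the shut fingers; the grasp point (between the pads) lies 19 mm behind it; z points along the fingers, y is the line along which they close (so a half turn about z gives the same grasp; the last joint's range is limited). The gripper opens to 88 mm and grips with 3 to 60 N. Pads are 18 mm wide; open, the fingers measure 123 mm over their backs; the gripper's body (75 mm by 187 mm) begins 45 mm behind the grasp point.
Start: joints at [1.098, 0.381, 1.297, -0, 1.464, -0.215], TCP at [0.14, 0.532, 0.239] pointing down, gripper open.
Joint ranges: [-3.11, 3.11], [-0.89, 2.33], [0.22, 2.48], [-1.42, 4.56], [0.17, 2.85], [-2.88, 2.88]. Speed limits (rad/s): [2.39, 2.39, 3.14, 3.14, 3.14, 3.14].

### API

Orientations are given as a 3x3 rotation matrix whose columns are the frame's x, y, z axes.
In Python, from workcell import env, claw, solver, vision, job, read_clock, read_joints, read_joint_vel, read_joint_efforts, read_ee_pos, read_orientation, read_wrist_force, read_ft_torque, read_opening, read_grip_force gives the robot as it stands. Calls block until the motion is done:
- env.movep(position, orientation): joint-space move of the TCP to a pose.
- env.move_l(position, orientation=None, speed=0.15): straight line of the TCP; orientation=None keeps the orientation; speed is the mean speed in m/s.
- env.set_joints(angles): joint-space move.
- claw.set_gripper(opening, force=None): finger opening in m; force is the grip in N (None keeps the last); returns when the fingers have stopped.
- env.wait(seconds).
- solver.inverse_kinematics(position, orientation): joint angles nearest the present ones, or None.
- vision.capture(name): name is "scene" or "top" or "wrist"; returns the picture (384x512x3 uint8, red, green, blue); there is no depth.
- vision.camera_info(name): a dict with "intrinsics" (3x3 intrinsics, pixels), "eye" and "orientation" of the camera in the world. Camera axes: x right, y up, looking along -z (the intrinsics and any distortion apply to the point x, -y, -z); pixel columns grow to the right and rows downward; lengths in m; the calibration is good to about 2 mm. A picture is of the moment at which its call begins: read the wrist's pose just before it. camera_info takes no time and is no camera call; for the wrist camera it gives the pose at the moment of the call.
A pose or a line that the arm cannot do raises env.IKError and nothing moves.
- job.finish_job(): hands the job in; it is judged then, once.
Readings, each from a call of its own:
- read_clock(): time.
- read_joints(): joint angles.
- read_joint_vel(): joint speeds.
- read_joint_efforts(): joint torques, N m.
- read_ee_pos(): TCP position.
- read_orientation(): TCP orientation.
- read_wrist_force(): force on the tool from outside, world axes, zero at the start.
- read_ft_torque(): the same for the moment, N m.
- read_opening(): finger opening in m.
- read_grip_force(): force on a finger pad.
Only numpy, scipy, OpenCV 4.12 (cv2) and the standard library are available. Lean on these libraries where they do the work, as an engineer would, in place of code of your own. Each camera call takes 0.05 s, during which the arm holds its last target. There are 200 camera calls.

## Working session

There is one attempt and no reset: what is moved stays moved. The work goes in short steps, each a Python script; the robot and the scene stay as the last script left them, time stands still between calls to the robot, and variables do not carry over. Pictures are saved under pics/ and viewed, at most 10 in all, crops included, and the job is handed in when it is done.

```bash
mkdir -p pics; python3 - <<'E'
from workcell import *
import cv2,numpy as np
for n in ("scene","top"):
    im=vision.capture(n); cv2.imwrite(f"pics/{n}0.png",cv2.resize(im[:,:,::-1],(800,600),interpolation=cv2.INTER_CUBIC))
    np.save(n+"0.npy",im)
    i=vision.camera_info(n); print(n,i)
print(read_clock(),read_orientation())
E
```

```text
scene {'intrinsics': array([[429.02637435,   0.        , 247.46329805],
       [  0.        , 429.02637435, 194.70380457],
       [  0.        ,   0.        ,   1.        ]]), 'eye': array([ 1.19260181, -0.52926739,  0.63091727]), 'orientation': array([[ 0.63860338, -0.43808723,  0.63266524],
       [ 0.76948752,  0.35429295, -0.53138072],
       [ 0.00864227,  0.82616952,  0.56335533]])}
top {'intrinsics': array([[437.06262078,   0.        , 254.4358305 ],
       [  0.        , 437.06262078, 184.73890893],
       [  0.        ,   0.        ,   1.        ]]), 'eye': array([ 0.4158609 , -0.00919829,  0.9728349 ]), 'orientation': array([[-0.00711905,  0.97464239, -0.22365493],
       [-0.99995396, -0.0054994 ,  0.00786378],
       [ 0.0064344 ,  0.22370062,  0.97463667]])}
0.1 [[-9.66945625e-01  2.54981896e-01 -6.24810958e-04]
 [ 2.54982482e-01  9.66944948e-01 -1.18337591e-03]
 [ 3.02418368e-04 -1.30357600e-03 -9.99999105e-01]]
```

View pics/scene0.png

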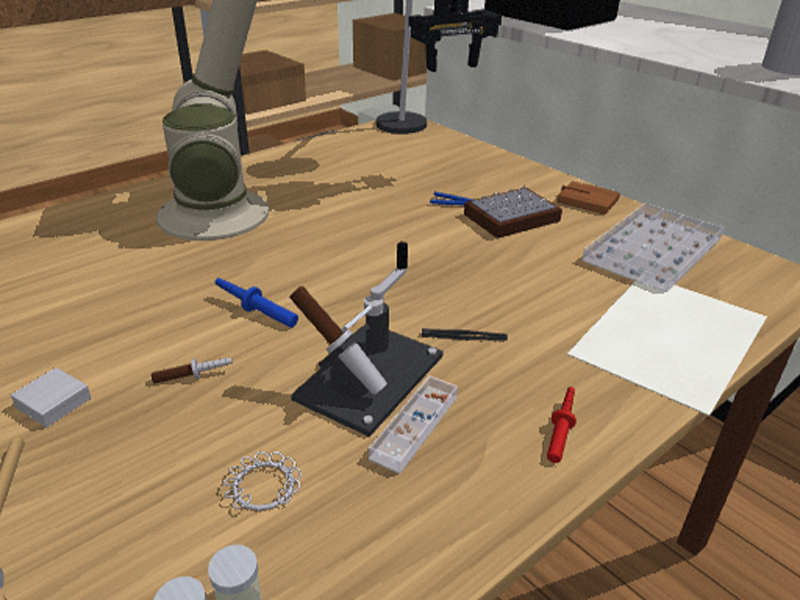

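View pics/top0.png

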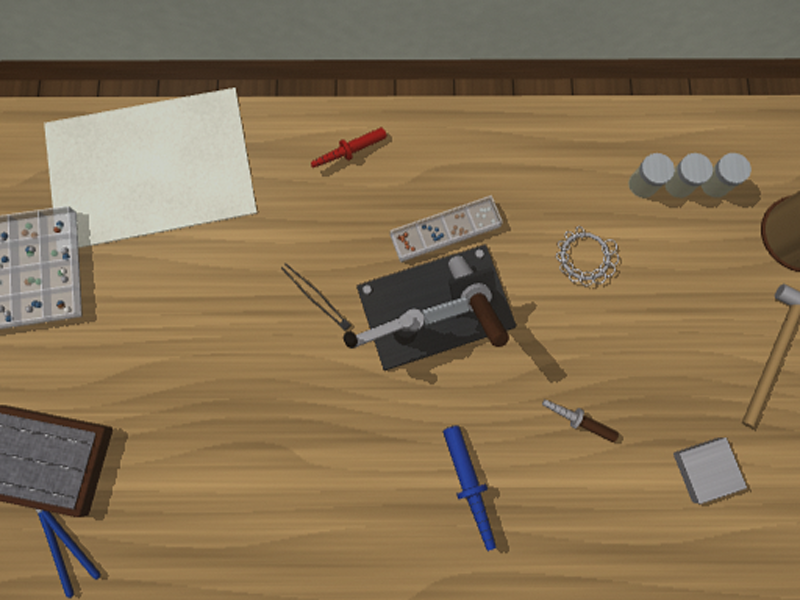

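The scene picture (800x600) shows four mandrel-like things:
- Brown handle in the holder, about (320,315).
- Small brown ring tool on the bench, (190,370).
- Blue, (257,302).
- Red, (563,425).

In the top view they are at (490,320), (582,422), (470,490) and (348,148). I choose the large brown one in the holder. The lever knob is at top (350,340) and scene (402,245), and the foot corners are clear. Next I fit the holder pose and check it by reprojecting onto a close crop.

```bash
cat > h.py <<'E'
from workcell import *
import cv2,numpy as np
from scipy.optimize import least_squares
S=1.5625
def proj(n,P,ci=None):
    i=ci or vision.camera_info(n); c=(np.atleast_2d(P)-i["eye"])@i["orientation"]
    q=np.c_[c[:,0],-c[:,1],-c[:,2]]@i["intrinsics"].T
    return q[:,:2]/q[:,2:]
def Rz(a): return np.array([[np.cos(a),-np.sin(a),0],[np.sin(a),np.cos(a),0],[0,0,1]])
def H(p,P): return np.atleast_2d(P)@Rz(p[2]).T+[p[0],p[1],0]
D=np.array([-np.cos(np.radians(40)),0,np.sin(np.radians(40))])
E
python3 - <<'E'
from h import *
pts={"top":([[.08,.145,.012],[.08,-.055,.012],[-.05,-.055,.012],[-.05,.145,.012],[-.009,.175,.151]],
 [[358,284],[485,245],[516,328],[384,370],[350,339]]),
 "scene":([[.08,.145,.012],[.08,-.055,.012],[-.05,-.055,.012],[-.009,.175,.151]],
 [[443,352],[371,432],[293,398],[403,243]])}
ci={n:vision.camera_info(n) for n in pts}
def f(p): return np.concatenate([(proj(n,H(p,P),ci[n])*S-px).ravel() for n,(P,px) in pts.items()])
r=least_squares(f,[.45,-.05,.3],loss="soft_l1"); print(r.x,np.round(f(r.x).reshape(-1,2),1).tolist())
np.save("p.npy",r.x); p=r.x
M=np.array([0,0,.085]); 
chk=np.array([[-.009,.1,.138],[-.009,.175,.138],M,M+D*.008,M+D*.055,M+D*.093])
print("world",np.round(H(p,chk),3).tolist())
out=[]
for n,(cx,cy) in (("top",(440,310)),("scene",(370,340))):
    im=cv2.resize(np.load(n+"0.npy")[:,:,::-1],None,fx=S*2.5,fy=S*2.5,interpolation=cv2.INTER_CUBIC)
    for P,col in ((chk,(0,255,0)),(pts[n][0],(0,255,255))):
        for q in proj(n,H(p,P),ci[n])*S*2.5: cv2.drawMarker(im,tuple(int(v) for v in q),col,0,12,1)
    x,y=int(cx*2.5)-200,int(cy*2.5)-260; out.append(im[y:y+520,x-0:x+400])
cv2.imwrite("pics/chk.png",np.hstack(out))
E
```

```text
[ 0.6127298  -0.11950165  0.32645566] [[-2.3, 1.1], [0.1, -3.2], [1.3, -3.6], [0.8, 0.2], [-0.8, -4.9], [-0.3, -2.8], [-0.7, -1.2], [-2.8, -3.6], [0.7, 0.7]]
world [[0.572, -0.028, 0.138], [0.548, 0.043, 0.138], [0.613, -0.12, 0.085], [0.607, -0.121, 0.09], [0.573, -0.133, 0.12], [0.545, -0.142, 0.145]]
```

View pics/chk.png

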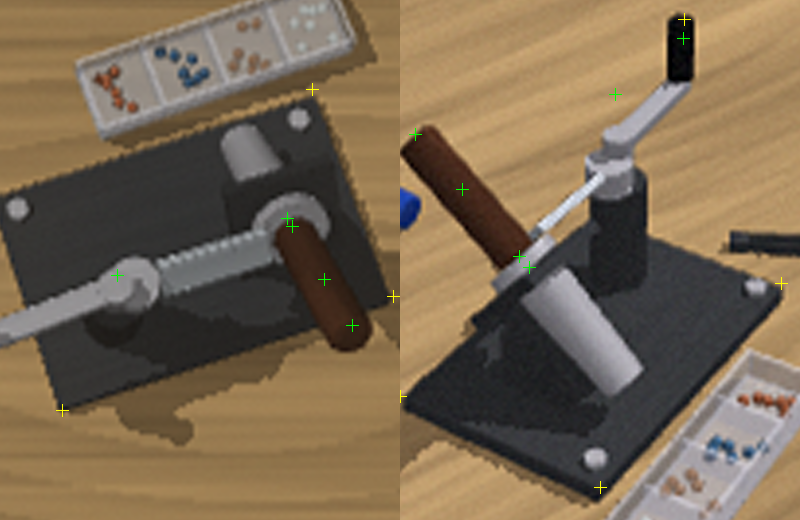

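The overlay fits to about 5 px in the top view: handle, flange and knob land on the mandrel in the holder, which confirms the choice. I take a closer wrist view to tighten the fit, and check IK for the whole plan.

```bash
cat >> h.py <<'E'
def tool(p,a,tilt=0):
    "tool down, closing line at angle a from holder x; tilt about closing line"
    y=Rz(p[2]+a)@[1,0,0]; z=np.array([0,0,-1.]); x=np.cross(y,z); R=np.c_[x,y,z]
    return cv2.Rodrigues(np.asarray(y)*tilt)[0]@R
def T(g,R): return np.asarray(g)+.019*R[:,2]   # grasp point -> TCP
E
python3 - <<'E'
from h import *
p=np.load("p.npy")
h=lambda *P:H(p,[P])[0]
for s in (0,np.pi):
  for nm,g,R in (("knob0",h(-.009,.175,.138),tool(p,s)),("knob1",h(-.084,.1,.138),tool(p,s+1.571)),("grip",h(*(np.array([0,0,.085])+D*.055)),tool(p,s+1.571)),
   ("drawn",h(*(np.array([0,0,.085])+D*.175)),tool(p,s+1.571)),("lvl-",h(-.17,0,.27),tool(p,s+1.571,-.7 if s==0 else .7)),("lvl+",h(-.17,0,.27),tool(p,s+1.571,.7 if s==0 else -.7))):
    q=solver.inverse_kinematics(T(g,R),R); print(nm,np.round(R[:,2],2),None if q is None else np.round(q,2))
R=tool(p,1.571)
env.movep(h(-.06,.06,.36),R)
ci=vision.camera_info("wrist"); im=vision.capture("wrist")
import pickle; pickle.dump((ci,im),open("w.pkl","wb")); print(ci, read_clock())
M=np.array([0,0,.085])
im=cv2.resize(im[:,:,::-1],None,fx=S,fy=S,interpolation=cv2.INTER_CUBIC)
for q in proj("",H(p,np.array([[-.009,.175,.151],M+D*.093,M+D*.008,[.08,.145,.012],[.08,-.055,.012],[-.05,-.055,.012],[-.05,.145,.012]])),ci)*S:
    cv2.drawMarker(im,tuple(int(v) for v in q),(0,255,0),0,12,1); print(np.round(q))
cv2.imwrite("pics/w1.png",im)
E
```

```text
knob0 [ 0.  0. -1.] [-0.14  0.5   1.48 -0.    1.16 -0.46]
knob1 [ 0.  0. -1.] [-0.34  0.43  1.61 -0.    1.1  -2.24]
grip [ 0.  0. -1.] [-0.43  0.57  1.39 -0.    1.18 -2.33]
drawn [ 0.  0. -1.] [-0.55  0.37  1.5  -0.    1.27 -2.45]
lvl- [ 0.61  0.21 -0.76] None
lvl+ [-0.61 -0.21 -0.76] [-0.41  0.51  1.2  -0.48  1.94 -2.36]
knob0 [ 0.  0. -1.] [-0.14  0.5   1.48 -0.    1.16  2.68]
knob1 [ 0.  0. -1.] [-0.34  0.43  1.61 -0.    1.1   0.91]
grip [ 0.  0. -1.] [-0.43  0.57  1.39 -0.    1.18  0.81]
drawn [ 0.  0. -1.] [-0.55  0.37  1.5  -0.    1.27  0.69]
lvl- [ 0.61  0.21 -0.76] [-0.93  0.13  1.79  0.75  1.11  0.  ]
lvl+ [-0.61 -0.21 -0.76] [-0.41  0.51  1.2  -0.48  1.94  0.78]
{'intrinsics': array([[336.63049528,   0.        , 254.93342918],
       [  0.        , 336.63049528, 195.34112155],
       [  0.        ,   0.        ,   1.        ]]), 'eye': array([ 0.46820571, -0.10460046,  0.50671248]), 'orientation': array([[-3.21619745e-01, -9.09172871e-01, -2.64509793e-01],
       [ 9.46868900e-01, -3.08768901e-01, -9.00058390e-02],
       [ 1.58469103e-04, -2.79403752e-01,  9.60173692e-01]])} 2.7667
[558. 332.]
[311. 244.]
[325. 311.]
[481. 370.]
[284. 370.]
[276. 242.]
[487. 243.]
```

View pics/w1.png

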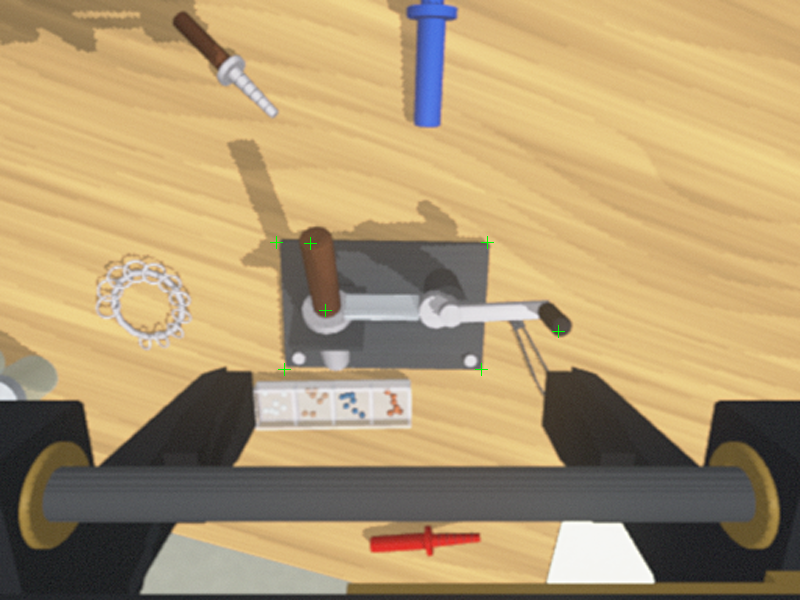

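The wrist picture shows the foot corners at about (280,241), (489,242), (484,369) and (287,370), the knob top at (561,325) and the handle end at about (316,236). Together with the top view, this says the raised parts are a few mm farther to holder -x/+y. I refit with all views, fitting the raised parts separately.

```bash
python3 - <<'E'
from h import *
import pickle
ci={n:vision.camera_info(n) for n in ("top","scene")}; ci["wrist"],_=pickle.load(open("w.pkl","rb"))
F=[[.08,.145,.012],[.08,-.055,.012],[-.05,-.055,.012],[-.05,.145,.012]]
K=[-.009,.175,.151]; E=list(np.array([0,0,.085])+D*.093)
pts={"top":(F+[K,E],[[358,284],[485,245],[516,328],[384,370],[350,339],[500,338]]),
"scene":([F[0],F[1],F[2],K,E],[[443,352],[371,432],[293,398],[403,243],[298,292]]),
"wrist":(F+[K,E],[[484,369],[287,370],[280,241],[489,242],[561,325],[316,236]])}
def f(p,sel=None):
    o=[]
    for n,(P,px) in pts.items():
        e=(proj(n,H(p,P),ci[n])*S-px); o.append(e if sel is None else e[np.array([(q in sel) for q in P])])
    return np.concatenate(o).ravel()
for nm,sel in (("all",None),("foot",F),("raised",[K,E])):
    r=least_squares(lambda p:f(p,sel),[.61,-.12,.33]); print(nm,np.round(r.x,4),np.round(r.fun.reshape(-1,2),1).tolist())
    np.save("p_%s.npy"%nm,r.x)
# direct triangulation of knob top and handle end
for nm,k in (("K",K),("E",E)):
    g=lambda X:np.concatenate([(proj(n,X,ci[n])*S-px[P.index(k)]).ravel() for n,(P,px) in pts.items()])
    r=least_squares(g,[.55,0,.15]); print(nm,np.round(r.x,4),np.round(r.fun,1), [np.round(H(np.load(f"p_{a}.npy"),k)[0],4).tolist() for a in("all","foot","raised")])
E
```

```text
all [ 0.6102 -0.1183  0.3278] [[-3.2, 2.9], [-0.8, -1.6], [0.6, -1.9], [0.0, 2.1], [-1.8, -2.7], [0.2, 0.3], [-0.9, -4.0], [-1.1, -2.7], [-3.0, -4.9], [0.0, -0.3], [-2.0, -3.2], [-0.6, -1.2], [-0.7, -2.2], [-1.9, -0.6], [0.6, -1.7], [0.3, 3.8], [-2.5, 4.7]]
foot [ 0.6118 -0.1181  0.322 ] [[-3.2, 1.2], [-0.5, -2.5], [0.3, -2.7], [-0.5, 0.5], [0.2, -3.2], [-0.7, -2.0], [-2.3, -4.5], [-1.5, 0.9], [-1.4, -1.1], [-1.9, 0.6], [0.4, 0.8]]
raised [ 0.6084 -0.1183  0.3307] [[-1.6, -0.8], [0.5, 1.8], [-1.1, -0.8], [-2.9, -3.7], [1.4, 0.7], [-2.0, 2.2]]
K [0.5431 0.0437 0.1496] [-1.  -0.7 -1.4  0.2 -0.1  0. ] [[0.5454, 0.0445, 0.151], [0.5479, 0.045, 0.151], [0.543, 0.0443, 0.151]]
E [ 0.5415 -0.1408  0.1385] [-0.8  2.1 -2.   0.3 -0.1  1.8] [[0.5428, -0.1412, 0.1448], [0.5442, -0.1407, 0.1448], [0.541, -0.1414, 0.1448]]
```

```bash
cp p_raised.npy p.npy; python3 - <<'E'
from h import *
p=np.load("p.npy"); h=lambda P:H(p,[P])[0]
def knob(t,z=.138,r=.075): return h([-.009-r*np.sin(t),.1+r*np.cos(t),z])
R=tool(p,np.pi)
env.movep(T(knob(0,.24),R),R)
claw.set_gripper(.05,10)
env.move_l(T(knob(0,.139),R),R,speed=.12)
claw.set_gripper(.022)
print(read_opening(),read_grip_force(),read_wrist_force(),read_clock())
for t in np.linspace(0,1.6,9)[1:]:
    R=tool(p,np.pi+t); env.move_l(T(knob(t,.139),R),R,speed=.08)
    print(round(t,2),np.round(read_wrist_force(),1),round(read_clock(),2))
im=vision.capture("scene"); t0=vision.capture("top")
cv2.imwrite("pics/lev.png",np.hstack([cv2.resize(im[130:290,150:350,::-1],(400,320)),cv2.resize(t0[120:280,190:390,::-1],(400,320))]))
E
```

```text
0.021953339937203897 0.0 [-0.05462578 -0.41574419 -1.05724782] 9.1333
0.2 [ 0.4 -0.1 -0.7] 9.48
0.4 [0.2 1.  0. ] 9.83
0.6 [0.4 0.1 0.2] 10.18
0.8 [ 0.5 -0.4 -0.6] 10.53
1.0 [ 0.1  1.  -0.4] 10.88
1.2 [0.9 0.3 0.3] 11.23
1.4 [-0.5 -0.1  0.2] 11.58
1.6 [ 0.2 -0.   0.2] 11.93
```

View pics/lev.png

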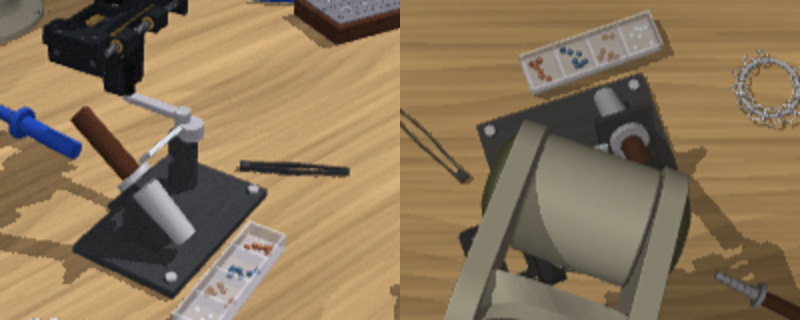

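The scene view shows the lever (crop about (155,105)) now pointing towards the robot, with the knob between the fingers and the mandrel still home. Next: release, then grip the handle gently and check the side load.

```bash
python3 - <<'E'
from h import *
p=np.load("p.npy"); h=lambda P:H(p,[P])[0]
R=tool(p,np.pi*1.5); M=np.array([0,0,.085])
claw.set_gripper(.05)
env.move_l(read_ee_pos()+[0,0,.09],speed=.15)
g=h(M+D*.055)
env.movep(T(g+[0,0,.08],R),R)
claw.set_gripper(.06)
env.move_l(T(g,R),R,speed=.1)
w0=read_wrist_force(); claw.set_gripper(0,6); env.wait(.3)
y=Rz(p[2])[:,1]; w=read_wrist_force()-w0
print(read_opening(),read_grip_force(),w,"side",w@y,read_clock())
im=vision.capture("scene"); t0=vision.capture("wrist")
cv2.imwrite("pics/grip.png",np.hstack([cv2.resize(im[130:290,130:330,::-1],(400,320)),cv2.resize(t0[:,:,::-1],(400,320))]))
E
```

```text
0.023398984923627058 5.993917344853799 [-1.19002026 -0.35154443  1.55108008] side 0.05389966082864836 16.125
```

View pics/grip.png

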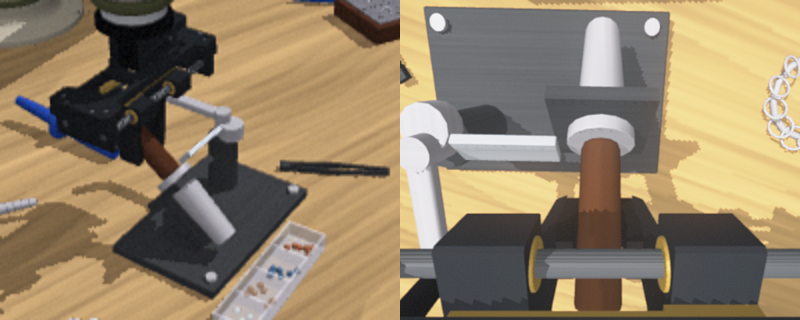

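The handle (24 mm) is between the pads at 23.4 mm opening, with no side load. The wrist view shows the lever pointing straight back on the left and the tongue end (560,148) clear of the flange. Next: grip hard and draw in steps while watching the force.

```bash
python3 - <<'E'
from h import *
p=np.load("p.npy"); d=Rz(p[2])@D
claw.set_gripper(0,45); w0=read_wrist_force(); s=read_ee_pos()
for L in (.01,.03,.05,.075,.10,.13):
    env.move_l(s+d*L,speed=.06 if L<.08 else .1); f=read_wrist_force()-w0
    print(L,np.round(f,1),round(read_grip_force(),1),round(read_clock(),2))
    if np.linalg.norm(f)>35: print("STOP");break
else:
    # level in the air: tilt about closing line, grasp point held then raised
    g=read_ee_pos()-.019*read_orientation()[:,2]; g[2]=.26
    R=tool(p,np.pi*1.5); env.move_l(T(g,R),R,speed=.1)
    for a in (.35,.698):
        R=tool(p,np.pi*1.5,a); env.move_l(T(g,R),R,speed=.04)
    env.wait(.5); print(R[:,2],read_opening(),read_grip_force(),read_ee_pos(),read_clock())
im=vision.capture("scene"); np.save("end.npy",im); t0=vision.capture("wrist")
cv2.imwrite("pics/end.png",np.hstack([cv2.resize(im[60:300,80:380,::-1],(400,320)),cv2.resize(t0[:,:,::-1],(400,320))]))
E
```

```text
0.01 [ 0.3  1.2 -2.4] 44.9 16.76
0.03 [-0.1  2.5 -3. ] 44.9 17.24
0.05 [ 1.1  1.4 -3.1] 44.9 17.73
0.075 [ 1.9  1.2 -2.7] 44.9 18.29
0.1 [ 1.1  1.5 -3.9] 44.9 18.69
0.13 [ 0.3  0.7 -3.5] 44.9 19.14
[ 0.6078646   0.20867881 -0.76612909] 0.022622912694414427 44.94802391403937 [ 0.48597373 -0.16049697  0.24549135] 21.375
```

View pics/end.png

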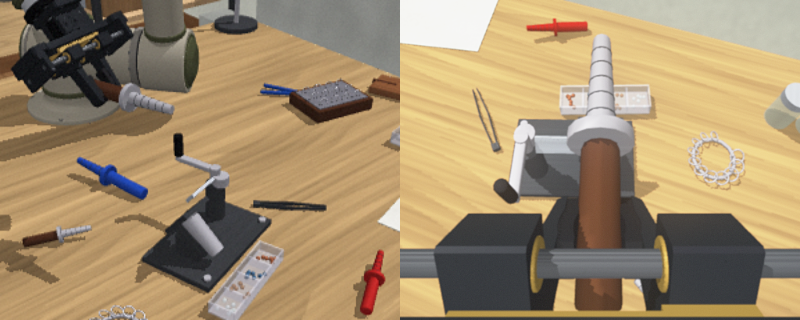

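The mandrel is out and free, held by the handle. The tip is at crop (172,107) in the scene view and at (602,38) in the wrist view. The lever is still open and the bystanders are in place. I check the mandrel's level from the tip pixels.

```bash
python3 - <<'E'
from h import *
p=np.load("p.npy"); R=read_orientation(); g=read_ee_pos()-.019*R[:,2]; hx=Rz(p[2])[:,0]
obs={"scene":[209,140.3],"wrist":[258.6,45.6]}
for b in (-12,-6,0,6,12):
    c=np.radians(b); t=g+.127*(hx*np.cos(c)+np.array([0,0,np.sin(c)]))
    print("tip up",b,[(n,np.round(proj(n,t)[0]-o,1).tolist()) for n,o in obs.items()],t.round(3))
E
```

```text
tip up -12 [('scene', [-1.0, 13.3]), ('wrist', [-3.7, 42.0])] [ 0.592 -0.124  0.234]
tip up -6 [('scene', [-0.4, 7.5]), ('wrist', [-3.7, 24.4])] [ 0.594 -0.123  0.247]
tip up 0 [('scene', [-0.4, 1.3]), ('wrist', [-3.7, 6.3])] [ 0.594 -0.123  0.26 ]
tip up 6 [('scene', [-1.0, -5.2]), ('wrist', [-3.6, -12.2])] [ 0.594 -0.123  0.273]
tip up 12 [('scene', [-2.2, -12.0]), ('wrist', [-3.6, -31.3])] [ 0.592 -0.124  0.286]
```

Both views agree: the tip is about 1–2° up, at 0.26 m. Handing in.

```bash
python3 -c "
from workcell import *
print(read_grip_force(),read_clock()); print(job.finish_job())"
```

```text
44.947950907226186 21.475
the job is handed in; nothing more can be done
None
```

The lever is open and the mandrel is drawn out, held about 1–2° off level some 0.26 m above the bench at 45 N grip; the tray, gauges and tweezers looked undisturbed, and the job was handed in at 21.5 s with no verdict returned.

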